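Bring the wide jar on the bottle carousel to the pointer and hold it

TASK

Free the bottle carousel by cycling its stop: push the black mushroom button fully down, let it spring up, then twist its head clockwise (seen from above) to its end stop and leave it so. Then turn the carousel, best by the handle on its post, until the one wide jar stands squarely at the upright pointer on the carousel's foot, and finish while still holding it firmly and still there, not letting go. Leave the hammer, the loose bottle and the carton where they are.

Things in the scene. Friction and masses are not known exactly. Their poses are not given: they have to be found in the camera images.
- stop_top (a point): top centre of the black mushroom head of the stop button, on its vertical axis, 80 mm above the bench when up. The head is round, 40 mm across at its widest, which runs from 61 to 75 mm above the bench, underside at 57 mm, on a stem 18 mm thick; a straight rib 32 x 7 x 3 mm across its top shows its twist (the x axis runs along it)
- stop_push (a joint): press of the mushroom head in m: 0 up, 0.006 fully down; a spring pushes it back up (about 1.5 N at the top, 5 N fully down)
- stop_head (a joint): twist of the mushroom head in rad: grows clockwise from above, starts between 0 and 0.15, end stop at 0.9 (about 50 degrees); light friction 0.03 N m, stays where it is left. It may be twisted by gripping the 40 mm head across its rim, from any side
- stop_box: aluminium box 80 x 80 mm that carries the stop button in its middle, fixed to the bench, top 42 mm above it (a collar round the stem 45 mm); origin at the centre of its underside. A stub of cable leaves its far side. It stands left or right of the carousel
- carousel: turning part of the bottle carousel: aluminium plate 260 mm across, 8 mm thick; origin on the vertical turning axis at the plate's underside, 36 mm above the bench, z up. Six containers are fixed on it 60 degrees apart: the wide jar on its -x axis, the rest slim necked bottles. It turns without end either way, friction about 0.06 N m, and stays where it is left
- handle (a point): centre of the steel handle on the carousel's post, 200 mm above the bench, on the turning axis: an upright flat bar 60 mm long (along the carousel's x axis, one end towards the wide jar), 14 mm thick (along its y), 32 mm high (184 to 216 mm above the bench). It stands above all the containers, so it can be gripped across its thickness from above at any yaw
- jar (a point): centre of the lid top of the wide jar, 95 mm from the turning axis, 126 mm above the bench. The glass jar is 64 mm across with a flat steel lid 60 mm across; the five other containers are slimmer and taller bottles (46 mm across, 28 mm steel caps, tops 163 mm above the bench)
- front (a point): fixed point where the centre of the jar's lid must come: 95 mm from the turning axis, 126 mm above the bench, on the line from the axis to the pointer. The pointer is an upright pointed steel pin 14 mm thick and 70 mm high on an arm of the dark foot, 152 mm from the axis, roughly on the robot's side
- hammer: hammer lying on the bench beyond the work, about 260 mm long; bystander, leave alone
- loose_bottle: closed glass bottle, 54 mm across, 150 mm tall, standing on the bench at the left; bystander, leave alone
- carton: small cardboard carton 90 x 70 x 55 mm on the bench at the right; bystander, leave alone
Mind the look-alikes: they are no part of the job. Leave any green look-alike of the stop_box alone.

How it is judged:
By the outcome, as a careful person would: the job done as asked, in the order asked, and still so for the second after the job is handed in, while the arm keeps its last pose, push and grip.
It also fails if it takes over 72 s, if anything falls off the work surface, if the arm or the gripper's body presses on something with over 40 N, if the wrist force passes 120 N, or if a joint passes its speed limit or range.

ROBOT

A 6-joint arm with a two-finger parallel gripper is mounted at the origin on the work surface. World frame = base frame: x ahead of the robot, y to its left, z up, the work surface at z = 0. Lengths are in mm, angles in degrees, forces in N, time in s.
With the tool pointing down it reaches from about 350 to 850 mm from the base axis. Payload 8.1 kg.
Tool frame: the origin (TCP) lies midway between the tips of the shut fingers; the grasp point (between the pads) lies 19 mm behind it (hold_point_z is the distance from the TCP to the grasp point, in mm); z points along the fingers, y is the direction in which the jaws open and shut (so a half turn about z gives the same grasp; the last joint's range is limited). The gripper opens to 85 mm and grips with 20 to 120 N. Pads are 22 mm wide; open, the fingers measure 114 mm over their backs; the gripper's body (76 mm by 85 mm) begins 54 mm behind the grasp point. The pads swing forward as they close: fully open they stand 13 mm farther back than shut.
Start: joints at [-78.633, 7.471, 85.268, -0, 87.261, -4.893], TCP at [168.024, -575.998, 231.292] pointing down, gripper open.
Joint ranges: [-169.43, 169.43], [-51.17, 129.36], [1.28, 143.12], [-76.62, 256.62], [0, 156.53], [-152.29, 152.29]. Speed limits (degrees/s): [136.94, 136.94, 159.86, 180, 180, 180].

INTERFACE

Orientations are given as [roll, pitch, yaw] about the fixed x, y, z axes, in that order (R = Rz(yaw) Ry(pitch) Rx(roll)).
In Python, from bench import sense, snapshot, camera_params, hand_in, hold_point_z gives the robot as it stands.
- The arm moves only by the tool servo_tool, never from a script. Its argument "motion" is a list of rows, each a list of 7 numbers: the finger opening in mm, from 0 to 85.4, then the shift along the tool's x, y, z in mm, then the turn, a rotation vector about the tool's x, y, z in rad. A call has 1 to 10 rows; each row shifts and turns the pose as measured when the row begins, along the tool's axes as they then stand; what a row does not reach is not made up. A row lasts 1/10 s, in which the tool goes at most 50 mm and 8.59 degrees, less where a joint would pass 70% of its speed; a pose out of reach is approached as far as the arm can. A call with a gripper value outside its range is refused whole. The fingers move at their own pace and stop on an object; "force" is the grip in N (left out, the last holds). Time passes only in rows, so rows that do not move let the fingers close. It gives the time, the measured TCP pose, the force and the opening at its end, in the units of the state.
- sense(): the state, without advancing time (a new reading comes with each control period).
- snapshot(name): name is "side" or "top" or "wrist"; returns the picture (420x560x3 uint8, blue, green, red); there is no depth.
- camera_params(name): a dict with "fx", "fy", "cx", "cy" (pixels), "R" (3x3) and "t" (3): a world point X has camera coordinates R X + t; the wrist camera has in their place "tool_from_camera" (4x4, takes a point from camera to tool coordinates, whose origin is the TCP and whose axes are the flange's). Camera axes: x right, y down, z forward; pixel columns grow to the right and rows downward; lengths in mm; the calibration is good to about 2 mm. A picture is of the moment at which its call begins: read the wrist's pose just before it. camera_params takes no time and is no camera call.
- hand_in(): hands the job in, once; it reports no verdict.
The state is a dict: "time": time; "joint_pos": joint angles; "qd": joint speeds; "joint_efforts": joint torques, N m; "tool_pos": TCP position; "tcp_rot": TCP orientation; "ft_force": force on the tool from outside, world axes, zero at the start; "wrist_torque": the same for the moment, N m; "finger_gap": finger opening in mm.
Only numpy, scipy, OpenCV 4.12 (cv2) and the standard library are available. Lean on these libraries where they do the work, as an engineer would, in place of code of your own. Each camera call takes 0.05 s, during which the arm holds its last target. There are 200 camera calls.

## Working session

There is one attempt and no reset: what is moved stays moved. The work goes in short steps, Python scripts to look and compute and a tool call to move; the robot and the scene stay as the last step left them, time stands still between calls to the robot, and variables do not carry over. Pictures are saved under pics/ and viewed, about 8 in all and at most 12, crops included, and the job is handed in when it is done.

Besides the shell and the picture viewer there is one more tool, called after "Request:" as a command line: name --pt "numbers of a row" for each row, then --argument value for the rest. servo_tool: Moves the arm, as the interface text tells. Its arguments: {"type":"object","properties":{"motion":{"type":"array"},"force":{"type":"number"}},"required":["motion"]}

```bash
mkdir -p pics; cat > h.py <<'E'
import numpy as np,cv2
from scipy.spatial.transform import Rotation as Ro
from bench import *
def ray(name,u,v,z,P=None,s=None):
    P=P or camera_params(name); d=np.array([(u-P['cx'])/P['fx'],(v-P['cy'])/P['fy'],1])
    if 'R' in P: R=np.array(P['R']);o=-R.T@np.array(P['t']);d=R.T@d
    else:
        s=s or sense();T=np.eye(4);T[:3,:3]=Ro.from_euler('xyz',s['tcp_rot'],degrees=True).as_matrix();T[:3,3]=s['tool_pos']
        M=T@np.array(P['tool_from_camera']);o=M[:3,3];d=M[:3,:3]@d
    return o+d*(z-o[2])/d[2]
def proj(name,X):
    P=camera_params(name);c=np.array(P['R'])@X+np.array(P['t']);return P['fx']*c[0]/c[2]+P['cx'],P['fy']*c[1]/c[2]+P['cy']
E
python3 - <<'E'
from h import *
print(sense(),hold_point_z)
t=snapshot('top');s=snapshot('side');cv2.imwrite('pics/top.png',t);cv2.imwrite('pics/side.png',s)
for n in('top','side'):
    P=camera_params(n);print(n,P['fx'],-np.array(P['R']).T@np.array(P['t']))
print(camera_params('wrist'))
E
```

```text
{'time': 0.0, 'joint_pos': array([-7.86318560e+01,  7.51291566e+00,  8.53289131e+01, -1.05393308e-03,
        8.72628084e+01, -4.89238981e+00]), 'qd': array([-0.01950952, -0.03648502,  0.04090786, -0.03715354, -0.09176369,
        0.08983666]), 'joint_efforts': array([ 3.75429427e-04, -5.69391310e+01, -5.00557745e+01,  6.65975861e-06,
        1.43874538e-02,  2.07130952e-06]), 'tool_pos': array([ 167.91599137, -575.45036006,  230.27081024]), 'tcp_rot': array([-1.79895654e+02, -7.87513055e-03,  1.62605779e+01]), 'ft_force': array([-0.69484038, -0.56410853,  0.63964718]), 'wrist_torque': array([-0.05143228, -0.01607362,  0.01258953]), 'finger_gap': 85.52142486184907} 18.700000000000003
top 407.3540505918583 [ 322.10442921  -38.64866318 1205.17391451]
side 532.8045242790884 [-164.59917263  795.36072528  869.72086629]
{'fx': 335.80784809188026, 'fy': 335.80784809188026, 'cx': 278.067692088288, 'cy': 208.79036777265657, 'tool_from_camera': array([[ 8.36788103e-04, -9.52051096e-01, -3.05937920e-01,
         7.74200402e+01],
       [ 9.99999615e-01,  8.78038477e-04,  2.77927730e-06,
        -2.15032013e-01],
       [ 2.65979251e-04, -3.05937804e-01,  9.52051464e-01,
        -1.43219690e+02],
       [ 0.00000000e+00,  0.00000000e+00,  0.00000000e+00,
         1.00000000e+00]])}
```

View pics/top.png

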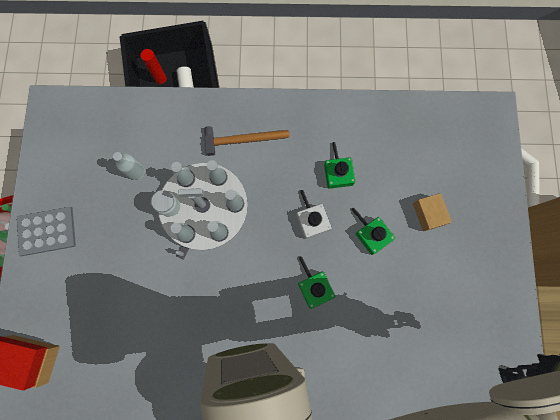

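View pics/side.png

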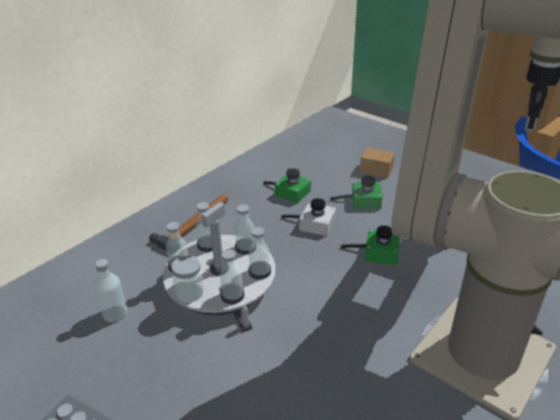

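Top view: the only grey aluminium box with a black head is at (314,220). The green ones, at (340,170), (376,235) and (317,290), are look-alikes. The carousel is at about (203,206), with the wide jar at (165,203) and the pointer at (180,252). I'll confirm these in an enlarged crop.

```bash
python3 - <<'E'
from h import *
t=cv2.imread('pics/top.png')
a=cv2.resize(t[150:270,140:260],None,fx=4.6,fy=4.6,interpolation=cv2.INTER_CUBIC)
b=cv2.resize(t[190:245,292:337],None,fx=5.5,fy=5.5,interpolation=cv2.INTER_CUBIC)
c=np.zeros((552,800,3),np.uint8);c[:552,:552]=a[:552,:552];c[:b.shape[0],552:552+b.shape[1]]=b[:, :248];cv2.imwrite('pics/crop.png',c)
g=cv2.cvtColor(t,cv2.COLOR_BGR2GRAY)
m=(g<45).astype(np.uint8);n,l,st,ce=cv2.connectedComponentsWithStats(m[190:245,292:337]);print(st,ce+[292,190])
print('stop',ray('top',314.5,218.5,72),'plate',ray('top',203,206,44),'handle',ray('top',189,191,216),'jar',ray('top',165,203,126),'pin?',ray('top',170,251,90))
E
```

```text
[[   0    0   45   55 2288]
 [   8    0   10   18   46]
 [  16   22   13   14  141]] [[314.1958042  217.28103147]
 [304.2826087  198.76086957]
 [313.9929078  218.39007092]]
stop [ 517.81041445 -133.12232637   72.        ] plate [554.56482036 188.90193371  44.        ] handle [557.81624515 192.21189757 216.        ] jar [544.86850572 276.32483842 126.        ] pin? [418.45966678 263.59430449  90.        ]
```

View pics/crop.png

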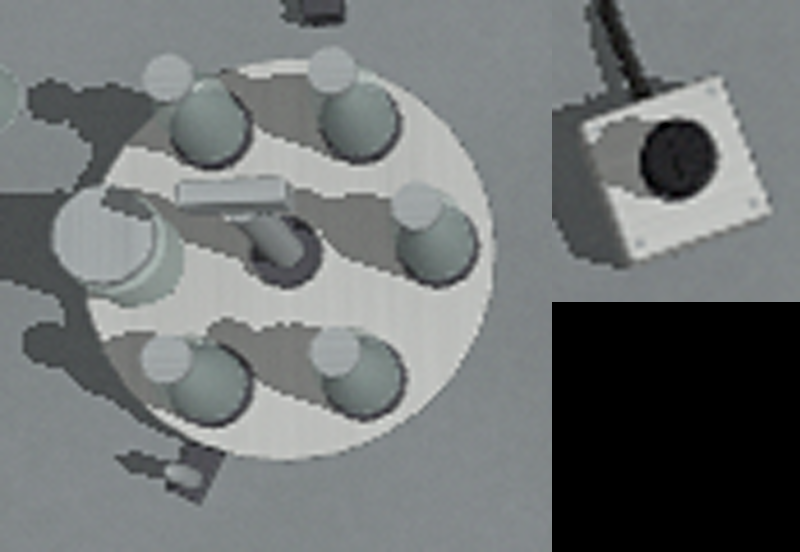

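The crop confirms the grey box is the stop. The wide jar now points at about 97° and the pointer lies at about 152° from the axis. I'm moving above the stop.

Request:
servo_tool --pt "0 38 -27 0 0 0 0" --pt "0 38 -27 0 0 0 0" --pt "0 38 -27 0 0 0 0" --pt "0 38 -27 0 0 0 0" --pt "0 38 -27 0 0 0 0" --pt "0 38 -27 0 0 0 0" --pt "0 38 -27 0 0 0 0" --pt "0 38 -27 0 0 0 0" --pt "0 38 -27 0 0 0 0" --pt "0 38 -27 0 0 0 0"

```text
time: 1.1
tool_pos: [461.9, -199.1, 225.5]
tcp_rot: [-179.5, 0.1, 15.6]
ft_force: [0.5, -0.1, 0.4]
finger_gap: -0.3
```

Request:
servo_tool --pt "0 36 -24 0 0 0 0" --pt "0 36 -24 0 0 0 0" --pt "0 0 0 0 0 0 0"

```text
time: 1.4
tool_pos: [521.9, -125.0, 224.6]
tcp_rot: [-179.4, 0.1, 15.9]
ft_force: [-0.6, 0.1, -1.2]
finger_gap: -0.2
```

```bash
python3 - <<'E'
from h import *
s=sense();w=snapshot('wrist');cv2.imwrite('pics/w1.png',w)
print(s['tool_pos'],s['tcp_rot'])
g=cv2.cvtColor(w,cv2.COLOR_BGR2GRAY);m=(g<50).astype(np.uint8)
n,l,st,ce=cv2.connectedComponentsWithStats(m)
for i in range(1,n):
    if st[i,4]>300: print(st[i],ce[i],ray('wrist',*ce[i],72,s=s))
E
```

```text
[ 521.93059827 -125.03296525  224.6309921 ] [-1.79406399e+02  1.30506792e-01  1.59468108e+01]
[ 399   22   62   54 2516] [430.32034976  49.145469  ] [ 666.82904849 -208.10214393   72.        ]
[ 40  41  45  61 525] [73.48761905 71.58666667] [571.20424576  65.98398357  72.        ]
[276  79  13  66 553] [281.98734177 111.84810127] [ 587.93595683 -107.68377156   72.        ]
[ 268  171   41   45 1447] [287.69177609 193.60055287] [ 520.55522482 -132.67557128   72.        ]
[399 171  27  58 526] [411.57034221 200.59315589] [ 545.71948638 -243.30820084   72.        ]
[    0   253   557   167 41743] [277.55640467 369.93421652] [ 325.52066734 -178.86422555   72.        ]
[ 420  252   52   48 1167] [440.80805484 273.59297344] [ 484.38356714 -300.09386923   72.        ]
```

View pics/w1.png

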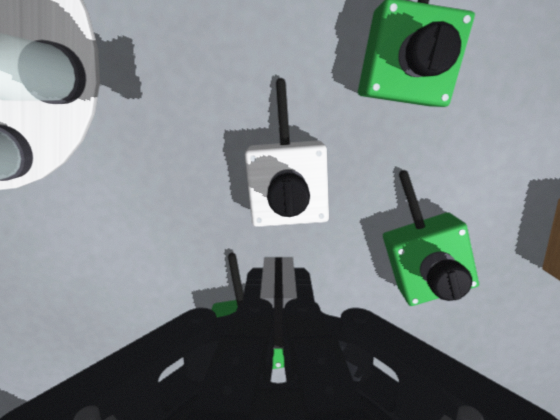

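The stop head is at (288,193), which gives about (520,-133), and its rib runs nearly along tool x. The green look-alikes are clear of the gripper. I'm descending with shut fingers to press.

Request:
servo_tool --pt "0 -4 7 30 0 0 0" --pt "0 0 0 40 0 0 0" --pt "0 0 0 40 0 0 0" --pt "0 0 0 17 0 0 0" --pt "0 0 0 0 0 0 0"

```text
time: 1.95
tool_pos: [515.9, -137.6, 93.8]
tcp_rot: [-179.6, 0.2, 15.8]
ft_force: [-0.5, -0.1, -0.1]
finger_gap: 0.2
```

Request:
servo_tool --pt "0 4 -3 5 0 0 0" --pt "0 0 0 5 0 0 0" --pt "0 0 0 3 0 0 0" --pt "0 0 0 3 0 0 0"

```text
time: 2.35
tool_pos: [520.4, -135.7, 80.5]
tcp_rot: [-179.8, 0.0, 15.7]
ft_force: [0.1, 0.3, 1.3]
finger_gap: 0.1
```

Request:
servo_tool --pt "0 0 0 3 0 0 0" --pt "0 0 0 3 0 0 0" --pt "0 0 0 2 0 0 0"

```text
time: 2.65
tool_pos: [521.4, -136.0, 74.2]
tcp_rot: [-179.9, -0.1, 15.7]
ft_force: [-6.0, 2.2, 15.8]
finger_gap: 0.1
```

Request:
servo_tool --pt "0 0 0 1 0 0 0" --pt "0 0 0 1 0 0 0"

```text
time: 2.85
tool_pos: [521.5, -136.1, 74.3]
tcp_rot: [-179.9, -0.0, 15.8]
ft_force: [-7.5, 2.6, 11.8]
finger_gap: -0.2
```

Fully down: the force is well above the 5 N spring and it stalls at 74 mm. Lifting and opening.

Request:
servo_tool --pt "0 0 0 -20 0 0 0" --pt "85 0 0 -40 0 0 0" --pt "85 0 0 0 0 0 0" --pt "85 0 0 0 0 0 0" --pt "85 0 0 0 0 0 0" --pt "85 0 0 0 0 0 0"

```text
time: 3.45
tool_pos: [521.6, -136.1, 135.1]
tcp_rot: [-179.9, -0.1, 15.8]
ft_force: [-0.7, 1.0, -0.7]
finger_gap: 72.3
```

```bash
python3 - <<'E'
from h import *
s=sense();w=snapshot('wrist');cv2.imwrite('pics/w2.png',w)
print(s['tool_pos'],s['tcp_rot'],s['finger_gap'])
g=cv2.cvtColor(w,cv2.COLOR_BGR2GRAY);m=(g<50).astype(np.uint8)
n,l,st,ce=cv2.connectedComponentsWithStats(m)
for i in range(1,n):
    if st[i,4]>300: print(st[i],ce[i],ray('wrist',*(st[i,:2]+st[i,2:4]/2),72,s=s))
E
```

```text
[ 521.591521   -136.05103463  135.12779288] [-1.79871606e+02 -5.46290372e-02  1.57820617e+01] 72.27589522889541
[ 427    0   97   60 4715] [474.14888653  26.61378579] [ 661.4507555  -209.05553175   72.        ]
[ 258   67   19   89 1045] [266.72631579 111.53684211] [ 588.59042917 -110.21335003   72.        ]
[421 188  34  76 926] [437.06695464 226.43412527] [ 549.52145721 -236.7316445    72.        ]
[ 245  190   58   66 2904] [273.27789256 224.41942149] [ 522.12009213 -132.78211382   72.        ]
[    0   266   560   154 42061] [284.99633865 369.16920663] [ 432.27440112 -162.51028674   72.        ]
```

View pics/w2.png

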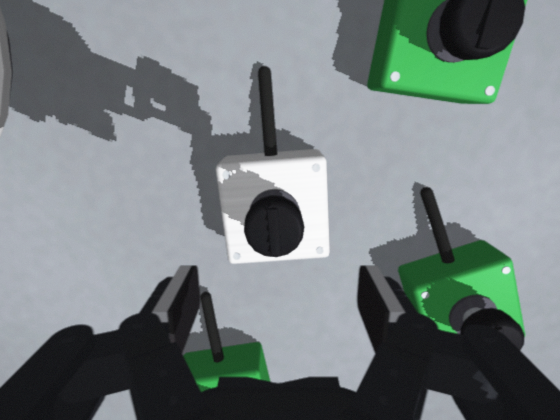

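The head is centred near (274,226) at about (520.5,-133), with the rib along tool x. I'm shifting about 3 mm in y and going down to grip the rim.

Request:
servo_tool --pt "85 0 -3 20 0 0 0" --pt "85 0 0 30 0 0 0" --pt "85 0 0 25 0 0 0" --pt "85 0 0 5 0 0 0" --pt "85 0 0 0 0 0 0"

```text
time: 4.0
tool_pos: [519.6, -132.5, 50.6]
tcp_rot: [-179.8, 0.1, 15.8]
ft_force: [0.7, -0.1, 0.9]
finger_gap: 85.0
```

Request:
servo_tool --pt "85 0 0 3 0 0 0" --pt "38 0 0 0 0 0 0" --pt "30 0 0 0 0 0 0" --pt "30 0 0 0 0 0 0" --pt "30 0 0 0 0 0 0" --pt "30 0 0 0 0 0 0" --force 30

```text
time: 4.6
tool_pos: [521.7, -132.9, 51.4]
tcp_rot: [-179.9, -0.1, 15.8]
ft_force: [-0.0, -0.3, -3.3]
finger_gap: 38.4
```

Request:
servo_tool --pt "30 0 0 0 0 0 0.1" --pt "30 0 0 0 0 0 0.1" --pt "30 0 0 0 0 0 0.1" --pt "30 0 0 0 0 0 0.1" --pt "30 0 0 0 0 0 0.1" --pt "30 0 0 0 0 0 0.1" --pt "30 0 0 0 0 0 0.1"

```text
time: 5.3
tool_pos: [521.6, -134.1, 51.4]
tcp_rot: [-180.0, -0.1, -25.8]
ft_force: [-0.2, -0.1, -0.1]
finger_gap: 38.2
```

```bash
python3 -c "
from h import *
s=sense();print(s['ft_force'],s['wrist_torque'],s['joint_pos'])"
```

```text
[-0.23646071 -0.14600009 -0.1165092 ] [-0.03027321  0.12036558 -0.00662472] [-1.98986592e+01  7.35747950e+00  1.05062863e+02  3.54963603e-02
  6.74602697e+01  9.58511941e+01]
```

Request:
servo_tool --pt "30 0 0 0 0 0 0.1" --pt "30 0 0 0 0 0 0.08" --pt "30 0 0 0 0 0 0.06"

```text
time: 5.6
tool_pos: [521.4, -134.6, 51.4]
tcp_rot: [-180.0, -0.1, -40.2]
ft_force: [-0.0, -1.1, -0.5]
finger_gap: 38.8
```

```bash
python3 -c "
from h import *
s=sense();print(s['ft_force'],s['wrist_torque'],s['tcp_rot'])"
```

```text
[-0.02251153 -1.09902581 -0.48266363] [-0.02677787  0.06452718  0.73826793] [-1.79977179e+02 -1.19441780e-01 -4.01596571e+01]
```

The torque is 0.74 N m against 0.03 N m of friction, so it's at the end stop. Releasing and rising.

Request:
servo_tool --pt "60 0 0 0 0 0 0" --pt "85 0 0 0 0 0 0" --pt "85 0 0 0 0 0 0" --pt "85 0 0 0 0 0 0" --pt "85 0 0 -40 0 0 0" --pt "85 0 0 -45 0 0 0" --pt "85 0 0 -45 0 0 0" --pt "85 0 0 -45 0 0 0" --pt "85 0 0 0 0 0 0"

```text
time: 6.5
tool_pos: [519.7, -134.2, 231.5]
tcp_rot: [179.9, 0.0, -39.8]
ft_force: [1.4, 0.7, 0.4]
finger_gap: 85.0
```

```bash
python3 - <<'E'
from h import *
s=sense();w=snapshot('wrist');cv2.imwrite('pics/w3.png',cv2.resize(w[100:300,180:380],None,fx=3,fy=3,interpolation=cv2.INTER_CUBIC))
print(s['tool_pos'],s['tcp_rot'],s['finger_gap'])
E
```

```text
[ 519.74880596 -134.21574947  231.46520576] [ 1.79948463e+02  2.24528373e-02 -3.97718413e+01] 85.02931161865786
```

View pics/w3.png

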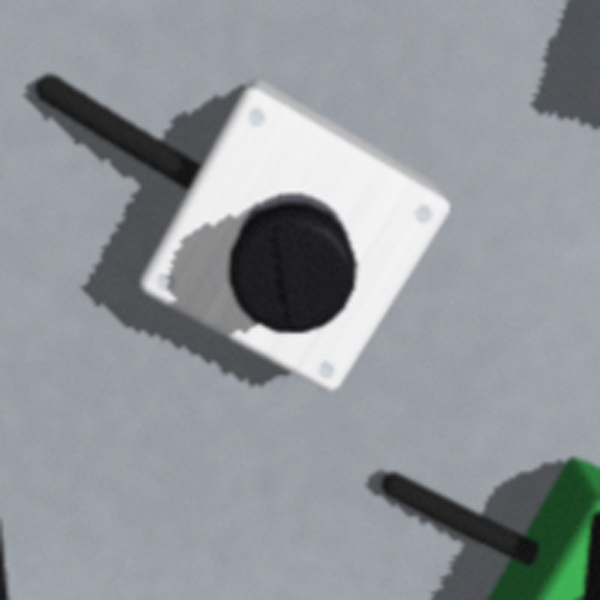

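The rib sits 52° clockwise of the box axis, so it's at its end stop (0.9 rad). On to the carousel.

Request:
servo_tool --pt "85 0 0 -30 0 0 0" --pt "85 -22 -34 -12 0 0 0" --pt "85 -22 -34 -12 0 0 0" --pt "85 -22 -34 -12 0 0 0" --pt "85 -22 -34 -12 0 0 0" --pt "85 -22 -34 -12 0 0 0" --pt "85 -22 -34 -12 0 0 0" --pt "85 -22 -34 0 0 0 0" --pt "85 -22 -34 0 0 0 0" --pt "85 0 0 0 0 0 0"

```text
time: 7.55
tool_pos: [555.1, 198.8, 318.6]
tcp_rot: [179.3, 1.1, -39.8]
ft_force: [0.3, -1.1, -0.0]
finger_gap: 85.1
```

Request:
servo_tool --pt "85 0 0 0 0 0 -0.14" --pt "85 0 0 0 0 0 -0.14" --pt "85 0 0 0 0 0 -0.14" --pt "85 0 0 0 0 0 -0.14" --pt "85 0 0 0 0 0 -0.14" --pt "85 0 0 0 0 0 -0.14" --pt "85 0 0 0 0 0 -0.14" --pt "85 0 0 0 0 0 -0.14" --pt "85 0 0 0 0 0 -0.14" --pt "85 0 0 0 0 0 -0.14"

```text
time: 8.55
tool_pos: [550.7, 195.0, 299.9]
tcp_rot: [-178.4, 2.2, 43.8]
ft_force: [0.2, 0.7, -1.0]
finger_gap: 85.0
```

Request:
servo_tool --pt "85 0 0 0 0 0 -0.14" --pt "85 0 0 0 0 0 -0.14" --pt "85 0 0 0 0 0 -0.14" --pt "85 0 0 0 0 0 -0.14" --pt "85 0 0 0 0 0 -0.14" --pt "85 0 0 0 0 0 -0.14" --pt "85 0 0 0 0 0 -0.1" --pt "85 0 0 0 0 0 0"

```text
time: 9.35
tool_pos: [547.3, 189.0, 285.6]
tcp_rot: [-176.2, 0.1, 100.2]
ft_force: [-0.3, -0.1, 0.7]
finger_gap: 85.2
```

```bash
python3 - <<'E'
from h import *
s=sense();w=snapshot('wrist');cv2.imwrite('pics/w4.png',w);np.save('s4.npy',s,allow_pickle=True)
print(s['tool_pos'],s['tcp_rot'],s['joint_pos'])
E
```

```text
[547.25538095 188.98751703 285.64883293] [-1.76199275e+02  5.18712793e-02  1.00159099e+02] [13.85597062  7.00479697 80.22671693  0.19450896 96.56461922  3.71442633]
```

View pics/w4.png

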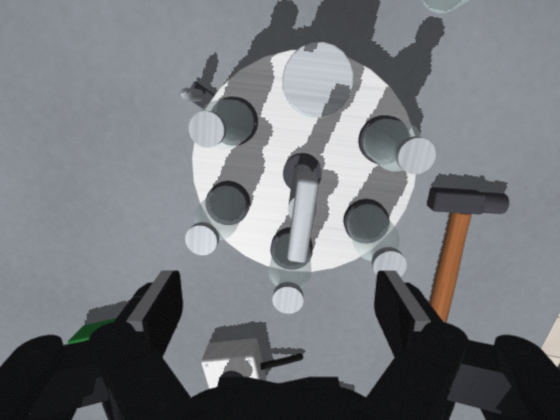

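The jar lid is at (318,79), the handle's top bar runs from (308,167) to (299,262), and the pointer is at about (186,95)–(208,96), near the arm end.

```bash
python3 - <<'E'
from h import *
s=np.load('s4.npy',allow_pickle=True).item();w=cv2.imread('pics/w4.png')
g=cv2.cvtColor(w,cv2.COLOR_BGR2GRAY)
h1=ray('wrist',308,167,216,s=s);h2=ray('wrist',299,262,216,s=s);hc=(h1+h2)/2
ang=lambda a:np.degrees(np.arctan2(a[1],a[0]))
jar=ray('wrist',318,79,126,s=s)
print('handle',h1,h2,hc,np.linalg.norm(h1-h2),ang(h1-h2))
caps=[ray('wrist',*p,163,s=s) for p in[(206,129),(201,239),(288,297),(389,263),(416,155)]]
print('capmean(weights)',np.round(caps,0))
# axis from caps: opposite caps
ax=((caps[0]+caps[3])/2+(caps[1]+caps[4])/2)/2;print('axis',ax,'jar',jar,ang((jar-ax)[:2]),np.hypot(*(jar-ax)[:2]), 'caps',[ang(c-ax) for c in caps])
m=(w.min(2)>190).astype(np.uint8)
t=ray('top',203,206,44);print('plate top cam',t)
for u,v,z in[(186,95,90),(186,95,80),(208,98,20),(208,98,30)]:
    p=ray('wrist',u,v,z,s=s);print('pin',p,ang((p-ax)[:2]),np.hypot(*(p-ax)[:2]))
c=cv2.resize(w[60:130,160:260],None,fx=7,fy=7,interpolation=cv2.INTER_CUBIC);cv2.imwrite('pics/pin.png',c)
E
```

```text
handle [553.74828258 229.1696698  216.        ] [561.27097742 162.31960284 216.        ] [557.50963    195.74463632 216.        ] 67.27200302600721 96.42053219373396
capmean(weights) [[472. 234. 163.]
 [478. 140. 163.]
 [563.  99. 163.]
 [642. 151. 163.]
 [636. 244. 163.]]
axis [557.18877338 192.32603708 163.        ] jar [551.87870815 287.20726459 126.        ] 93.20323931549191 95.02970128485302 caps [np.float64(153.8998313383845), np.float64(-146.31037666095878), np.float64(-86.23345799422212), np.float64(-25.947537927713075), np.float64(33.34705639192616)]
plate top cam [554.56482036 188.90193371  44.        ]
pin [430.27340739 253.09643238  90.        ] 154.4136819119251 140.71443092349566
pin [426.98235348 252.65899857  80.        ] 155.1386939097327 143.50532403496047
pin [433.4518575  251.34022565  20.        ] 154.50199660306555 137.08938254025716
pin [436.10112741 251.74569173  30.        ] 153.8620707534145 134.88110825607373
```

View pics/pin.png

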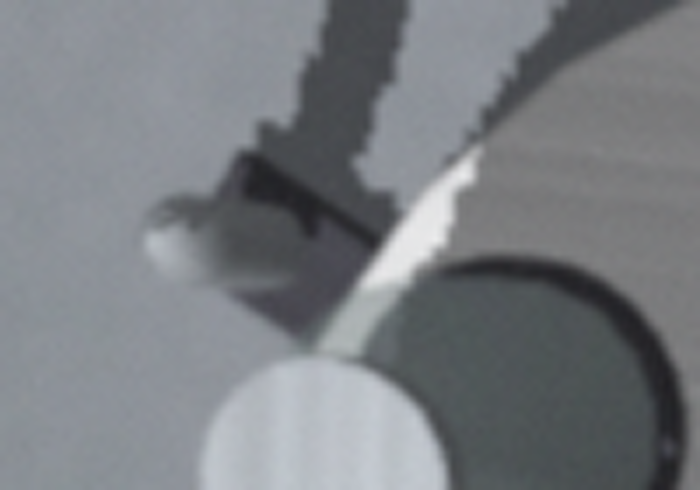

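```bash
python3 - <<'E'
from h import *
s=np.load('s4.npy',allow_pickle=True).item()
ang=lambda a:np.degrees(np.arctan2(a[1],a[0]))
from scipy.optimize import brentq
ax=np.array([557.2,192.3,0])
def at(name,u,v,r=152):
    f=lambda z:np.hypot(*(ray(name,u,v,z,s=s)-ax)[:2])-r
    try:z=brentq(f,-30,140)
    except Exception as e:return [round(f(z)+r,1) for z in(0,20,40,80,100)]
    p=ray(name,u,v,z,s=s);return p,ang(p-ax)
for q in[('wrist',182.6,94),('wrist',200.7,97.9),('top',140+172/4.6,150+470/4.6),('top',140+192/4.6,150+475/4.6)]:print(q,at(*q))
# arm edges on foot arm top, z guess
w=lambda x,y,z:ray('wrist',160+x/7,60+y/7,z,s=s)
for z in(10,20,30):print(z,[(ang(a-b)) for a,b in((w(240,150,z),w(380,245,z)),(w(230,292,z),w(315,350,z)))],w(240,150,z),w(230,292,z))
# top view caps, jar
t=lambda x,y,z:ray('top',140+x/4.6,150+y/4.6,z)
c=[t(*p,163) for p in[(165,359),(335,352),(418,206),(331,70),(168,77)]];A=((c[0]+c[3])/2+(c[1]+c[4])/2)/2
print('top axis',A,[ang(k-A) for k in c],t(105,236,126))
p=[t(172,470,90),t(192,475,20)];print(p,[ang((q-A)[:2]) for q in p],[np.hypot(*(q-A)[:2]) for q in p])
E
```

```text
('wrist', 182.6, 94) (array([417.51937126, 252.24432379,  62.44311289]), np.float64(156.77327725963232))
('wrist', 200.7, 97.9) (array([415.98910533, 248.54485067, -11.05204866]), np.float64(158.28241458937464))
('top', 177.3913043478261, 252.17391304347825) (array([421.27687872, 260.33605737,  21.99406671]), np.float64(153.40983219835496))
('top', 181.73913043478262, 253.2608695652174) [np.float64(149.8), np.float64(149.5), np.float64(149.3), np.float64(149.4), np.float64(149.7)]
10 [np.float64(156.80620764009007), np.float64(156.2992241675696)] [412.40666185 266.62134138  10.        ] [412.98188558 243.40146376  10.        ]
20 [np.float64(156.80620764009015), np.float64(156.29922416756958)] [415.49551704 266.6519641   20.        ] [416.05699535 243.98694393  20.        ]
30 [np.float64(156.80620764009), np.float64(156.2992241675696)] [418.58437224 266.68258682  30.        ] [419.13210511 244.5724241   30.        ]
top axis [556.73335472 189.83616661 163.        ] [np.float64(153.287791309003), np.float64(-146.61694098979075), np.float64(-86.91531934732258), np.float64(-26.39177594342091), np.float64(33.134874909392444)] [549.47479737 282.56217511 126.        ]
[array([415.57671826, 243.15123547,  90.        ]), array([418.49667627, 248.00041073,  20.        ])] [np.float64(159.30837551741354), np.float64(157.18066674006258)] [np.float64(150.88967023331404), np.float64(149.97485977405393)]
```

Request:
servo_tool --pt "85 0 0 0 -0.066 0 0.11" --pt "85 1 10 0 0 0 0" --pt "85 0 0 0 0 0 0"

```text
time: 9.7
tool_pos: [555.5, 189.2, 281.0]
tcp_rot: [-179.7, 0.4, 92.8]
ft_force: [-0.2, 1.0, -0.0]
finger_gap: 85.1
```

Request:
servo_tool --pt "85 2 2 30 -0.005 0 -0.012" --pt "85 0 0 35 0 0 0" --pt "85 0 0 25 0 0 0" --pt "85 0 0 0 0 0 0"

```text
time: 10.1
tool_pos: [557.6, 190.1, 188.9]
tcp_rot: [179.9, 0.4, 93.1]
ft_force: [-0.8, -0.7, 0.3]
finger_gap: 84.8
```

Request:
servo_tool --pt "85 0 0 5 0 0 0" --pt "40 0 0 0 0 0 0" --pt "20 0 0 0 0 0 0" --pt "8 0 0 0 0 0 0" --pt "8 0 0 0 0 0 0" --pt "8 0 0 0 0 0 0" --pt "8 0 0 0 0 0 0" --pt "8 0 0 0 0 0 0" --force 50

```text
time: 10.9
tool_pos: [558.6, 190.5, 189.9]
tcp_rot: [179.7, 0.3, 92.9]
ft_force: [-0.6, -0.8, -2.3]
finger_gap: 13.2
```

```bash
python3 -c "
from h import *
s=sense();print(s['ft_force'],s['wrist_torque'],s['joint_pos'])"
```

```text
[-0.57228753 -0.75852932 -2.25300506] [-0.0017118   0.06355685  0.04634978] [14.071959    7.04931076 90.07469332 -0.35296015 82.66535977 11.1816817 ]
```

Request:
servo_tool --pt "8 0 0 0 0 0 -0.08" --pt "8 0 0 0 0 0 -0.08" --pt "8 0 0 0 0 0 -0.08" --pt "8 0 0 0 0 0 -0.08"

```text
time: 11.3
tool_pos: [558.8, 190.6, 189.9]
tcp_rot: [179.8, 0.4, 111.8]
ft_force: [-0.6, -0.5, -1.4]
finger_gap: 13.0
```

Good, with low forces. Continuing.

Request:
servo_tool --pt "8 0 0 0 0 0 -0.09" --pt "8 0 0 0 0 0 -0.09" --pt "8 0 0 0 0 0 -0.09" --pt "8 0 0 0 0 0 -0.09" --pt "8 0 0 0 0 0 -0.09" --pt "8 0 0 0 0 0 -0.09" --pt "8 0 0 0 0 0 -0.09" --pt "8 0 0 0 0 0 -0.08"

```text
time: 12.1
tool_pos: [559.3, 191.0, 189.9]
tcp_rot: [-180.0, 0.4, 154.2]
ft_force: [-1.3, -0.3, -1.0]
finger_gap: 13.2
```

Request:
servo_tool --pt "8 0 0 0 0 0 -0.04" --pt "8 0 0 0 0 0 0"

```text
time: 12.3
tool_pos: [559.3, 191.0, 189.9]
tcp_rot: [-180.0, 0.4, 156.7]
ft_force: [-0.8, -1.1, -0.2]
finger_gap: 12.9
```

```bash
python3 - <<'E'
from h import *
s=sense();w=snapshot('wrist');t=snapshot('top');np.save('s5.npy',s,allow_pickle=True)
cv2.imwrite('pics/w5.png',w);cv2.imwrite('pics/t5.png',t)
c=np.zeros((600,800,3),np.uint8);c[:360,:480]=cv2.resize(w,(480,360));
k=cv2.resize(t[200:270,150:230],(320,280),interpolation=cv2.INTER_CUBIC);c[:280,480:800]=k
k=cv2.resize(w[20:140,190:370],(360,240),interpolation=cv2.INTER_CUBIC);c[360:600,:360]=k
cv2.imwrite('pics/c5.png',c);print(s['tool_pos'],s['tcp_rot'],s['ft_force'])
E
```

```text
[559.26147127 191.02200036 189.86778034] [-179.99056501    0.37780721  156.6685563 ] [-0.81721104 -1.05718077 -0.21477059]
```

View pics/c5.png

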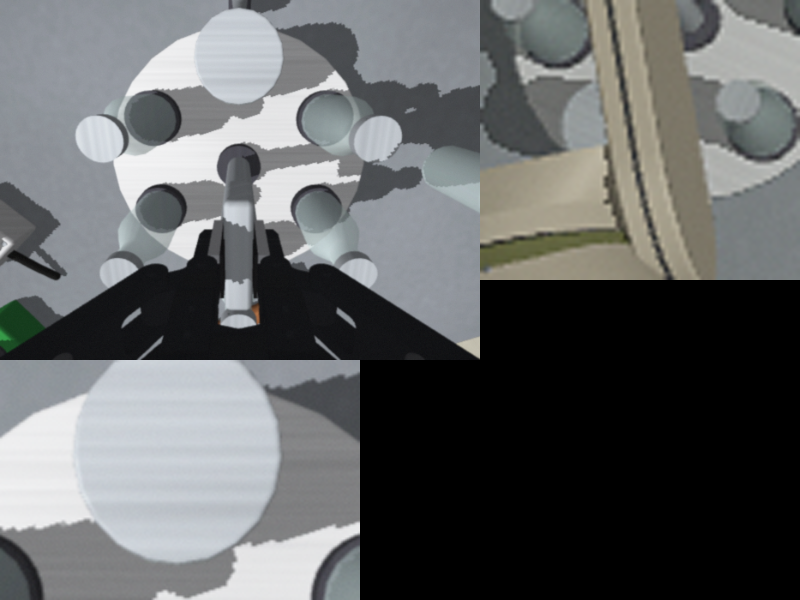

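The jar lid sits over the pointer with the arm peeking out behind it at the top, around columns 270–292 in full resolution. I'll measure the offset numerically.

```bash
python3 - <<'E'
from h import *
s=np.load('s5.npy',allow_pickle=True).item();w=cv2.imread('pics/w5.png');g=cv2.cvtColor(w,cv2.COLOR_BGR2GRAY)
print(w[2,258:306].sum(1)//3);print(w[7,258:306].sum(1)//3)
# jar lid circle fit: mask bluish light
hsv=cv2.cvtColor(w,cv2.COLOR_BGR2HSV)
e=lambda p,z:ray('wrist',*p,z,s=s)
yaw=np.radians(s['tcp_rot'][2]);X=np.array([np.cos(yaw),np.sin(yaw)]);Y=np.array([-X[1],X[0]])
T=lambda p:np.array([(p[:2]-s['tool_pos'][:2])@X,(p[:2]-s['tool_pos'][:2])@Y])
L=190+np.array([76,278])/2
print('jar',T(e((L.mean(),65),126)))
for u in(90,117,440,465):pass
caps={'a':(101*7/6,139*7/6),'b':(378*7/6,137*7/6),'c':(122*7/6,272*7/6),'d':(354*7/6,271*7/6)}
for k,p in caps.items():print(k,T(e(p,163)))
for z in(15,30,90):print(z,T(e((270,4),z)),T(e((292,4),z)))
c=cv2.resize(w[0:40,240:320],None,fx=10,fy=10,interpolation=cv2.INTER_CUBIC);cv2.imwrite('pics/arm.png',c)
E
```

```text
[153 153 151 154 152 153 152 148 125  87  82  80  97 126 137 134 132 127
 120 116 108 100  93  88  81  79  75  70  73  70  59  44  42  37  53  71
  77  77  78  77  78  76  76  77  75  74  75  77]
[151 152 152 154 152 153 152 150 125  88  82  78  82 109 132 128 125 120
 115 108  99  91  88  79  76  74  74  74  70  66  49  42  42  40  58  76
  77  76  77  77  78  77  80  75  76  77  77  77]
jar [98.27352218  0.19255023]
a [49.40769484 81.85153655]
b [ 50.73114709 -82.24804257]
c [-43.49473513  81.05179351]
d [-42.56459963 -79.83288969]
15 [154.60608386   7.15523029] [154.62207353 -11.08734339]
30 [151.09573281   6.8389512 ] [151.11096723 -10.54195164]
90 [137.05432861   5.5738348 ] [137.066542    -8.36038465]
```

View pics/arm.png

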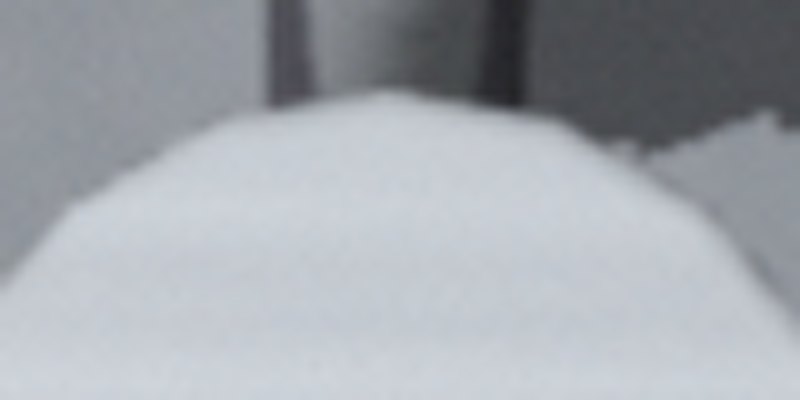

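The jar is about 0.5° counterclockwise of the pointer (pin centre column 279.7). A small clockwise trim, with a firmer grip.

Request:
servo_tool --pt "8 0 0 0 0 0 0.01" --pt "8 0 0 0 0 0 0" --pt "8 0 0 0 0 0 0" --pt "8 0 0 0 0 0 0" --force 60

```text
time: 12.8
tool_pos: [559.3, 191.0, 189.9]
tcp_rot: [-180.0, 0.4, 155.8]
ft_force: [-0.5, -0.6, -1.1]
finger_gap: 12.9
```

```bash
python3 - <<'E'
from h import *
s=sense();w=snapshot('wrist');g=cv2.cvtColor(w,cv2.COLOR_BGR2GRAY).astype(int)
print(s['tcp_rot'],s['ft_force'],s['wrist_torque'],s['qd'].round(2))
print(g[2,258:300])
m=(w[:,:,0].astype(int)>175).astype(np.uint8);m[:,:225]=0;m[:,335:]=0
for r in(30,45,60):
    d=np.abs(np.diff(cv2.GaussianBlur(w,(3,3),0)[r].astype(int).sum(1)));print(r,[(i,d[i]) for i in range(215,345) if d[i]>25])
c=np.zeros((600,800,3),np.uint8);c[:,:]=cv2.resize(w,(800,600));cv2.imwrite('pics/w6.png',c)
s2=snapshot('side');cv2.imwrite('pics/s6.png',cv2.resize(s2[160:380,100:380],None,fx=2.7,fy=2.7))
E
```

```text
[-179.99933375    0.37774197  155.76229807] [-0.48509893 -0.58921245 -1.09879325] [0.21186129 0.05782001 0.07739692] [-0.03  0.   -0.04 -0.08  0.17  0.26]
[150 151 151 152 148 125  85  81  82 101 126 135 133 130 125 121 114 107
 100  93  86  81  76  73  73  73  69  57  42  41  39  51  67  75  75  78
  75  76  77  77  75  76]
30 [(236, np.int64(35)), (237, np.int64(47)), (238, np.int64(38)), (315, np.int64(45)), (316, np.int64(45)), (336, np.int64(28)), (337, np.int64(32)), (339, np.int64(26)), (341, np.int64(27)), (342, np.int64(46))]
45 [(228, np.int64(27)), (229, np.int64(26)), (323, np.int64(41)), (324, np.int64(65)), (325, np.int64(61))]
60 [(326, np.int64(37)), (327, np.int64(69)), (328, np.int64(65)), (329, np.int64(27))]
```

View pics/s6.png

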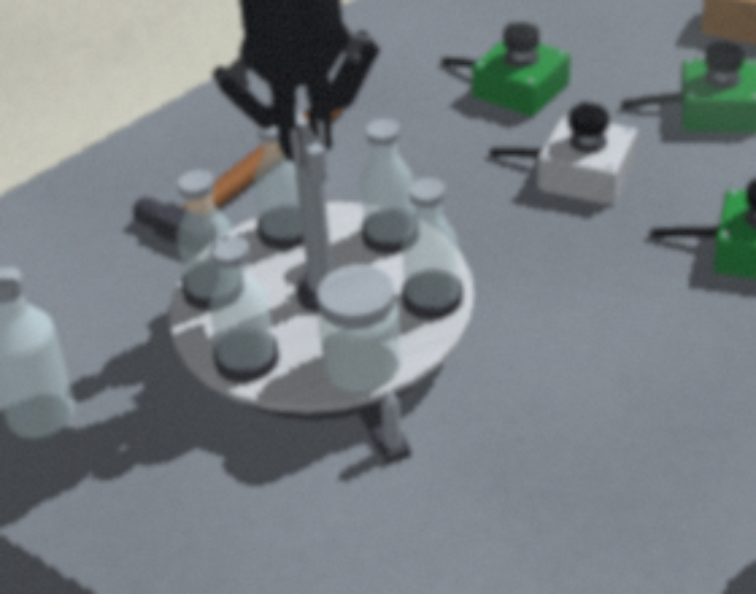

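The lid centre is at column 276.8 and the pin and arm centre at 276.9, so they agree to within about 0.3°. The side view shows the jar at the pointer and the stop up. Handing in.

```bash
python3 -c "
from bench import *
print(hand_in())"
```

```text
the job is handed in; nothing more can be done
None
```

The job is done and handed in: the stop is cycled and the wide jar stands at the pointer, with the gripper still holding the handle. The run took about 13 s of the 72 s allowed.

- **Stop:** I pressed the head until it stalled at 74 mm with 12–16 N, well above the 5 N spring, and then let it spring up. I twisted it clockwise until the torque rose to 0.74 N m. A close picture afterwards showed the rib about 52° clockwise of the box axis, which matches the end stop.
- **Carousel:** I gripped the handle and turned it about 63° counterclockwise, then trimmed it back by a little under 1°. In the last wrist picture the lid centre is at column 276.8 and the pointer and its arm at 276.9. That puts the jar within about 0.3° of the pointer.
- **At hand-in:** The grip was set to 60 N with the fingers 13 mm apart, forces were about 1 N, and the arm was still.

**Disagreements:** My early estimates of the pointer's direction scattered between 153° and 159°, because the wrist was tilted about 4° when that picture was taken. I therefore did the final alignment from the jar and pointer in the same picture, after correcting the tilt. The wrist read about 190 mm on the handle, so the grip sits a few millimetres above the handle's centre.

The hammer, loose bottle, carton and green look-alikes were not touched.

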